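Set the stop pin of a sloped vial feeder and let the carriage down onto it

TASK

Take the orange-headed stop pin out of its blue holder, feel along the floor of the feeder's sloping channel, below the white carriage, for the blind hole and seat the pin fully in it, square to the slope. Only then press the red pawl's tail pad to lift the pawl off the rack, and keep it pressed until the carriage has run down and rests against the pin; then let go. Leave the black-capped bottle and the tin where they stand.

Things in the scene. Friction and masses are not known exactly. Their poses are not given: they have to be found in the camera images.
- deck (a point): Aluminium deck of the vial feeder, fixed, 92 mm wide, 255 mm along its slope, rising 25 degrees away from the robot. Frame: x uphill along the channel, y across, z square out of the plate; origin on the channel floor (z = 0) and centre line (y = 0). The dark-floored channel is 18 mm wide between steel rails 8 mm high, open from x = -0.085 (end block, top z = 0.012) up to the carriage.
- channel_low (a point): Point on the channel's centre line, on its floor, at deck x = -0.065; axes as the deck's. The floor has one round blind hole, unmarked and not listed: 15.5 mm wide, slight chamfer, 26 mm deep, square to the floor, on the centre line, its centre anywhere between this point and channel_high, different each time: find it by feel.
- channel_high (a point): Point on the channel's centre line, on its floor, at deck x = -0.025: the upper end of the stretch in which the hole's centre lies.
- pin: Loose stop pin, about 0.12 kg, 113 mm long: round steel shaft 14 mm thick with a tapered foot (7 mm wide at its end, full width 4 mm up), 22 mm wide collar at z = 0.066 to 0.071, then a square orange head 24 x 24 mm to grip, z = 0.071 to 0.113. Origin: centre of the foot's end; z along the pin to the head; x, y square to the head's flats. Starts upright in the holder.
- pin_holder: Blue block 70 x 70 x 34 mm fixed to the bench; origin at the centre of its underside. The pin stands in a 16 mm hole in its middle, foot 10 mm above the bench, so 24 mm deep in the block; pull it straight up.
- carriage: White carriage 90 x 62 mm on the deck's rails, with two vials. Axes as the deck's; origin under the middle of its front (downhill) face at floor level; it spans z = 0.009 to 0.031, vials in its rear half reach z = 0.075. The pawl holds it at deck x = 0.015, by a saw-tooth rack on its right (-y) flank. Freed, it slides down by itself at about 0.1 m/s, 33 to 73 mm to a pin in the hole.
- pawl (a joint): Angle of the red sprung pawl at the deck's right side (rad): 0 engaged in the rack, grows as its tail is pressed; clear of the teeth from about 0.22, hard stop at 0.35. It springs back when let go and then stops the carriage again. Pivot across the slope at deck x = 0.022, z = 0.044; the tail points downhill.
- pawl_pad (a point): Middle of the top of the pawl's red tail pad, 30 mm along the slope x 36 mm across, at deck x = -0.035, y = -0.052, z = 0.048 when engaged; axes as the deck's when engaged. Pressed square towards the deck (deck -z) by 14 to 18 mm it frees the carriage; this takes 2 to 5 N.
- reagent_bottle: Grey-clear reagent bottle with a black cap, 45 mm wide, 80 mm tall, loose bystander to the right; origin at the centre of its underside.
- tin: White round tin, 65 mm wide, 53 mm tall, loose bystander to the left; origin at the centre of its underside.
Not all that is in view belongs to the job. What is meant by the pin is not pink, and is the smaller of those in its own colour.

How it is judged:
By the outcome, as a careful person would: the job done as asked, in the order asked, and still so for the second after the job is handed in, with the robot touching nothing.
It also fails if it takes over 67 s, if anything falls off the work surface, if the arm or the gripper's body presses on something with over 40 N, if the wrist force passes 120 N, or if a joint passes its speed limit or range.

ROBOT

A 6-joint arm with a two-finger parallel gripper is mounted at the origin on a cart in front of the work surface, level with it; the furniture and walls round the work are solid. World frame = base frame: x ahead of the robot, y to its left, z up, the work surface at z = 0. Lengths are in mm, angles in rad, forces in N, time in s.
With the tool pointing down it reaches from about 275 to 750 mm from the base axis. Payload 10.2 kg.
Tool frame: the origin (TCP) lies midway between the tips of the shut fingers; the grasp point (between the pads) lies 19 mm behind it (ctrl.grasp_offset is the distance from the TCP to the grasp point, in mm); z points along the fingers, y is the line along which they close (so a half turn about z gives the same grasp; the last joint's range is limited). The gripper opens to 85 mm and grips with 20 to 120 N. Pads are 22 mm wide; open, the fingers measure 114 mm over their backs; the gripper's body (76 mm by 85 mm) begins 54 mm behind the grasp point. The pads swing forward as they close: fully open they stand 13 mm farther back than shut.
Start: joints at [-1.371, 0.313, 1.498, -0, 1.331, -0.223], TCP at [215.404, -478.782, 231.294] pointing down, gripper open.
Joint ranges: [-2.94, 2.94], [-0.97, 2.17], [0.19, 2.56], [-1.23, 4.37], [0.02, 3.11], [-2.88, 2.88]. Speed limits (rad/s): [2.39, 2.39, 3.01, 3.14, 3.14, 3.14].

INTERFACE

Orientations are given as a unit quaternion [w, x, y, z].
In Python, from rig import ctrl, viewer, models gives the robot as it stands. The module is installed in compiled form; this text tells all that it offers.
- The arm moves only by the shell command python3 -m pendant 'ROWS' [OPENING] [FORCE]. ROWS is text: rows parted by semicolons, each of 4 numbers parted by spaces: the shift along the tool's x, y, z in m, then the turn about the tool's z in rad. In form: x y z yaw; .... A call has 1 to 10 rows; each row shifts and turns the commanded pose from where the row before left it, along the tool's axes as they then stand; what a row does not reach is not made up. A row lasts 1/8 s, in which the tool goes at most 62.5 mm and 10.7 degrees, less where a joint would pass 70% of its speed; a pose out of reach is approached as far as the arm can. A call is refused whole if a number of a shift passes 0.0625 or a number of a turn 0.188, either way. A call with a gripper value outside its range is refused whole. OPENING is the opening, from 0 (shut) to 1 (fully open), set as the call begins (- or left out, the last holds). The fingers move at their own pace and stop on an object; FORCE is the grip in N (left out, the last holds). Time passes only in rows, so rows that do not move let the fingers close. It gives the time, the measured TCP pose, the force, the opening and the grip force at its end, in the units of the state.
- ctrl.sense(): the state, without advancing time (a new reading comes with each control period).
- viewer.capture(name): name is "side" or "top" or "wrist"; returns a dict with "color" (420x560x3 uint8, red, green, blue), "vertical_fov" (degrees; the focal length in pixels is half the picture's height over the tangent of half this angle, whatever the lens; pixels are square), "cx", "cy" (the principal point, pixels), "dist" ([k1, k2, p1, p2, k3] as OpenCV has them; the pictures are not rectified), "pose" (4x4, takes a point from camera to world coordinates). Camera axes: x right, y down, z forward; pixel columns grow to the right and rows downward; lengths in mm; the calibration is good to about 2 mm. A picture is of the moment at which its call begins. There is no depth.
- ctrl.finish_job(): hands the job in; it is judged then, once.
Trained networks look in the newest picture that a camera, given by its name, has taken for a name from the list of things; names that differ only in an ending like _2 or _b are one class to them, and where a whole thing is asked for, a point or a joint stands for the part that bears it (a point fixed in the world has none). Each returns a list of dicts, best first, with "p" (0 to 1); they miss things now and then, are a little off and sometimes report something else, mostly with a low value. They report only what shows in the picture. A call takes as long as a camera call. They do not tell look-alikes from the thing itself.
- models.boxes_of(camera, query): "at" ([x, y, z] in mm, in world coordinates, good to about 4 mm: the middle of the surface that is visible of it).
The state is a dict: "time_s": time; "joints": joint angles; "dq": joint speeds; "tau": joint torques, N m; "eef_pos": TCP position; "ee_rot": TCP orientation; "force": force on the tool from outside, world axes, zero at the start; "wrist_torque": the same for the moment, N m; "grip_width": opening from 0.0 (shut) to 1.0 (fully open); "grip_force": force on a finger pad.
Only numpy, scipy, OpenCV 4.12 (cv2) and the standard library are available. Lean on these libraries where they do the work, as an engineer would, in place of code of your own. Each camera call takes 0.05 s, during which the arm holds its last target. There are 200 camera calls.

## Working session

There is one attempt and no reset: what is moved stays moved. The work goes in short steps, Python scripts to look and compute and a shell command to move; the robot and the scene stay as the last step left them, time stands still between calls to the robot, and variables do not carry over. Pictures are saved under pics/ and viewed, at most 13 in all, crops included, and the job is handed in when it is done.

```bash
mkdir -p pics; ls
cat > h.py <<'E'
from rig import ctrl, viewer, models
import numpy as np, cv2
from scipy.spatial.transform import Rotation as R
def cap(n):
    c=viewer.capture(n); f=c["color"].shape[0]/2/np.tan(np.radians(c["vertical_fov"])/2)
    K=np.array([[f,0,c["cx"]],[0,f,c["cy"]],[0,0,1.]]); return c,K,np.array(c["dist"],float),np.array(c["pose"])
def save(c,name): cv2.imwrite("pics/"+name,c["color"][:,:,::-1])
def ray(K,d,P,uv):
    n=cv2.undistortPoints(np.array([[uv]],float),K,d)[0,0]; v=P[:3,:3]@[n[0],n[1],1]; return P[:3,3],v/np.linalg.norm(v)
def proj(K,d,P,X):
    T=np.linalg.inv(P); return cv2.projectPoints(np.atleast_2d(X).astype(float),cv2.Rodrigues(T[:3,:3])[0],T[:3,3],K,d)[0][:,0]
def tri(rs):
    A=sum(np.eye(3)-np.outer(v,v) for o,v in rs); b=sum((np.eye(3)-np.outer(v,v))@o for o,v in rs); return np.linalg.solve(A,b)
E
python3 - <<'E'
from h import *
ims=[]
for n in("side","top"):
    c,K,d,P=cap(n); save(c,n+"0.png"); print(n,P.round(3).tolist(),K[0,0])
    for q in("pin","pin_holder","carriage","pawl","pawl_pad","deck","reagent_bottle","tin"):
        print(n,q,[(np.round(b["at"]).tolist(),round(b["p"],2)) for b in models.boxes_of(n,q)][:5])
s=ctrl.sense();print(s)
E
```

```text
pics
side [[1.0, 0.004, -0.02, 505.879], [0.019, -0.441, 0.897, -1100.753], [-0.005, -0.898, -0.441, 624.317], [0.0, 0.0, 0.0, 1.0]] 462.9731511933404
side pin [([386.0, -270.0, 122.0], 0.96), ([476.0, -348.0, 96.0], 0.94), ([534.0, -225.0, 81.0], 0.79)]
side pin_holder [([483.0, -363.0, 32.0], 0.79)]
side carriage [([604.0, -121.0, 150.0], 0.88)]
side pawl [([518.0, -138.0, 124.0], 0.63)]
side pawl_pad [([511.0, -146.0, 122.0], 0.59)]
side deck [([572.0, -140.0, 83.0], 0.82)]
side reagent_bottle [([610.0, -340.0, 46.0], 0.61)]
side tin [([445.0, 222.0, 40.0], 0.65)]
top [[0.003, -0.981, 0.195, 273.248], [-1.0, -0.006, -0.014, -43.31], [0.015, -0.195, -0.981, 1259.122], [0.0, 0.0, 0.0, 1.0]] 517.7991359124156
top pin [([381.0, -251.0, 157.0], 0.88), ([534.0, -219.0, 112.0], 0.65), ([478.0, -336.0, 125.0], 0.58)]
top pin_holder [([471.0, -330.0, 32.0], 0.57)]
top carriage [([604.0, -111.0, 147.0], 0.81)]
top pawl [([507.0, -143.0, 121.0], 0.57)]
top pawl_pad [([510.0, -145.0, 124.0], 0.75), ([600.0, -111.0, 144.0], 0.5)]
top deck [([553.0, -99.0, 108.0], 0.91)]
top reagent_bottle [([600.0, -315.0, 58.0], 0.66)]
top tin [([436.0, 246.0, 50.0], 0.8)]
{'time_s': 0.9, 'joints': array([-1.37139228e+00,  3.12889698e-01,  1.49770945e+00, -5.87435771e-06,
        1.33101273e+00, -2.23367335e-01]), 'dq': array([ 0.00054288,  0.00022433, -0.00054942, -0.00014628, -0.00171632,
       -0.00012951]), 'tau': array([ 1.48600513e-03, -4.12161219e+01, -2.59901333e+01, -1.83920238e-04,
        5.00795359e-04, -2.15727920e-05]), 'eef_pos': array([ 215.40481246, -478.7736186 ,  231.29588779]), 'ee_rot': array([-9.64782353e-06,  9.77740968e-01,  2.09815631e-01, -2.73774019e-06]), 'force': array([-0.23925703, -0.47669818,  0.56485907]), 'wrist_torque': array([ 0.01128383, -0.00591416, -0.01391688]), 'grip_force': 0.0, 'grip_width': 1.0010071109751577}
```

View pics/side0.png

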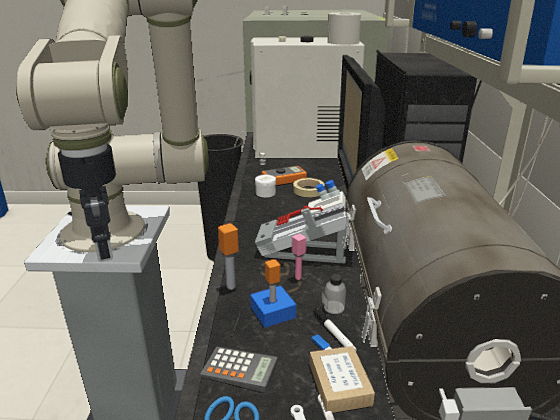

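View pics/top0.png

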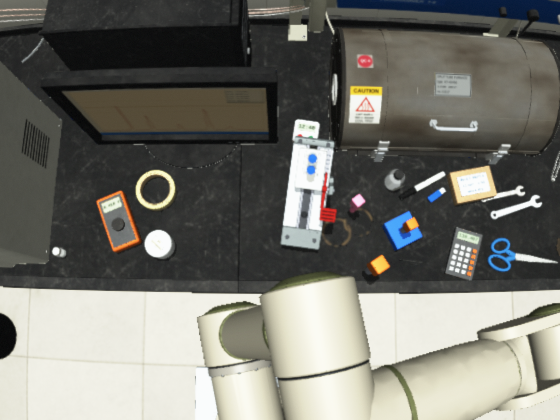

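Run:
```python
import cv2,numpy as np
s=cv2.imread("pics/side0.png");t=cv2.imread("pics/top0.png")
a=cv2.resize(s[180:340,210:370],(600,600),interpolation=3);cv2.imwrite("pics/cs.png",a)
b=cv2.resize(t[110:290,270:450],(600,600),interpolation=3);cv2.imwrite("pics/ct.png",b)
```

```text
(no output)
```

View pics/cs.png

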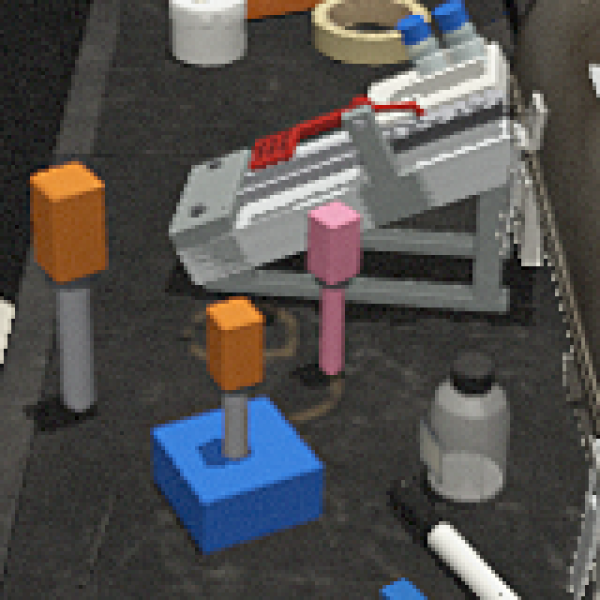

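View pics/ct.png

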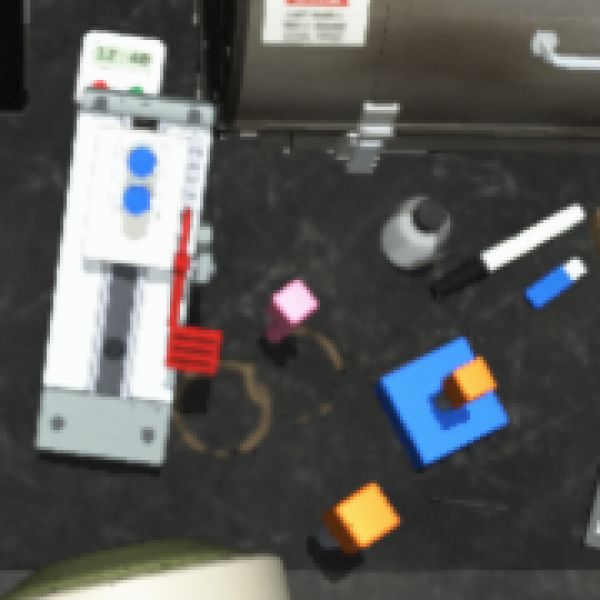

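```bash
cat > fit.py <<'E'
from h import *
from scipy.optimize import least_squares
import json
C={n:cap(n)[1:] for n in("side","top")}
t=lambda a,b:("top",(270+a/3.3333,110+b/3.3333)); s=lambda a,b:("side",(210+a/3.75,180+b/3.75))
def solve(obs,f,x0):
    def r(p): return np.concatenate([proj(*C[o[0]],f(p,X))[0]-o[1] for X,o in obs])
    q=least_squares(r,x0,loss="soft_l1"); return q.x,r(q.x).reshape(-1,2).round(1)
S=R.from_euler("y",-25,degrees=True).as_matrix()
fd=lambda p,X:np.array(p[:3])+R.from_euler("z",p[3]).as_matrix()@S@np.array(X,float)
fv=lambda p,X:np.array(p[:3])+R.from_euler("z",p[3]).as_matrix()@np.array(X,float)
if __name__=="__main__":
    D=[((-85,46,12),t(47,388)),((-85,-46,12),t(175,400)),((15,31,31),t(83,260)),((-50,-34,48),t(167,368)),((-50,-70,48),t(218,375)),((-20,-70,48),t(222,328)),
       ((-85,-46,12),s(238,207)),((-50,-34,48),s(262,133)),((-20,-34,48),s(300,132)),((-20,-70,48),s(288,163)),((-50,-70,48),s(250,165))]
    x,e=solve(D,fd,[560,-110,80,0]); print("deck",x.round(3),e.tolist())
    o,v=ray(*C["top"],t(115,348)[1]); dr=R.from_euler("z",x[3]).as_matrix()@S; a=dr.T@(o-x[:3]);b=dr.T@v; print("spot",(a-b*a[2]/b[2]).round(1))
    H=[((-35,35,34),t(423,467)),((35,35,34),t(380,383)),((35,-35,34),t(463,337)),((-35,-35,34),t(508,420)),((35,35,34),s(265,398)),((-35,35,34),s(153,430)),((-35,-35,34),s(208,498)),((35,-35,34),s(323,464))]
    h,e=solve(H,fv,[475,-340,0,.5]); print("holder",h.round(3),e.tolist())
    N=[((-12,12,123),t(465,403)),((12,12,123),t(452,372)),((12,-12,123),t(484,357)),((-12,-12,123),t(497,385)),((12,12,123),s(236,297)),((-12,12,123),s(207,305)),((-12,-12,123),s(234,315)),((12,-12,123),s(263,309))]
    n,e=solve(N,fv,[475,-340,0,.5]); print("head",n.round(3),e.tolist())
    json.dump(dict(deck=x.tolist(),pin=n.tolist(),holder=h.tolist()),open("fit.json","w"))
E
python3 fit.py
```

```text
deck [ 5.59307e+02 -1.05565e+02  9.15220e+01 -1.14000e-01] [[-0.6, -0.1], [0.1, 0.9], [-0.3, -1.3], [-0.4, -0.8], [0.2, -1.0], [0.7, 0.2], [-2.6, 1.7], [-1.5, 2.0], [-0.2, -1.9], [1.3, -2.9], [-0.3, 0.7]]
spot [-53.6   0.4  -0. ]
holder [ 4.81564e+02 -3.41013e+02  1.62800e+00  4.76000e-01] [[0.7, -1.2], [-0.2, -1.5], [-0.6, -0.5], [-0.3, -0.2], [-0.4, -0.7], [-0.7, -0.2], [-1.2, 1.3], [-0.2, 0.3]]
head [ 480.502 -340.958    2.85     0.54 ] [[1.3, -0.3], [-0.5, -0.0], [-1.5, -0.9], [0.3, -0.3], [1.1, -1.8], [-1.8, -0.6], [-3.0, 2.7], [0.0, 0.8]]
```

```bash
python3 -m pendant '0.05 -0.003 0 0; 0.05 -0.003 0 0; 0.05 -0.003 0.01 0; 0.05 -0.003 0.02 0; 0.05 -0.003 0.02 0; 0.048 -0.002 0.02 0; 0 0 0 -0.09; 0 0 0 0' 1 30
python3 - <<'E'
from h import *
c,K,d,P=cap("wrist"); save(c,"w1.png"); s=ctrl.sense(); print(s["eef_pos"],s["ee_rot"],P.round(2).tolist(),K[0,0])
for z in(123,34): print(proj(K,d,P,[480.5,-341,z]))
E
```

```text
time_s: 2.0
eef_pos: [480.4, -340.8, 161.1]
ee_rot: [-0.0, 0.967, 0.254, -0.0]
force: [0.1, 0.2, 0.1]
grip_width: 1.001
grip_force: 0.0
[ 480.1259347  -341.14847744  161.39078998] [9.07075141e-05 9.67542129e-01 2.52709756e-01 1.36101262e-05] [[0.49, -0.84, -0.23, 538.92], [-0.87, -0.47, -0.13, -306.82], [-0.0, 0.26, -0.97, 302.69], [0.0, 0.0, 0.0, 1.0]] 371.31048980241394
[[283.03915061 242.94182414]]
[[282.4014204  200.70907756]]
```

View pics/w1.png

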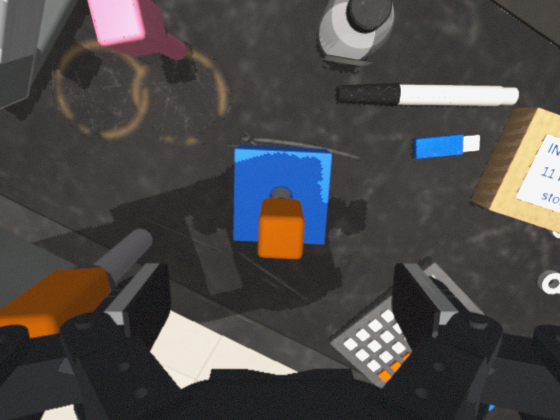

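```bash
python3 -m pendant '0 0 0.04 0; 0 0 0.036 0; 0 0 0 0; 0 0 0 0' 1 20; python3 -m pendant '0 0 0 0; 0 0 0 0; 0 0 0 0; 0 0 0 0; 0 0 0 0; 0 0 0 0;0 0 0 0' 0 20;  python3 -m pendant '0 0 -0.01 0; 0 0 -0.01 0; 0 0 0 0'
```

```text
time_s: 2.55
eef_pos: [480.6, -341.9, 87.1]
ee_rot: [0.001, 0.967, 0.253, 0.001]
force: [0.2, -0.7, 0.1]
grip_width: 1.004
grip_force: 0.0
time_s: 3.42
eef_pos: [480.3, -341.1, 85.6]
ee_rot: [0.0, 0.967, 0.254, 0.0]
force: [-0.1, 0.7, 4.8]
grip_width: 0.278
grip_force: 27.1
time_s: 3.8
eef_pos: [480.5, -341.3, 106.3]
ee_rot: [0.001, 0.967, 0.254, 0.0]
force: [-0.6, -0.5, -1.4]
grip_width: 0.282
grip_force: 26.4
```

```bash
python3 -m pendant '0 0 0.002 0; -0.005 0 0 0; -0.005 0 0.0005 0; -0.005 0 0.0007 0; -0.005 0 0.001 0; 0 0 0 0' - 20;  python3 -m pendant '-0.005 0 0.0013 0; -0.005 0 0.0015 0; -0.005 0 0.0018 0; -0.005 0 0.0022 0; -0.002 0 0.001 0; 0 0 0 0'
python3 - <<'E'
from h import *
c,K,d,P=cap("side"); a=cv2.resize(c["color"][200:320,210:370,::-1],(800,600),interpolation=3);cv2.imwrite("pics/t1.png",a)
E
```

```text
time_s: 4.55
eef_pos: [462.3, -351.1, 101.1]
ee_rot: [0.0, 0.967, 0.253, -0.0]
force: [1.0, 1.3, -1.0]
grip_width: 0.277
grip_force: 26.2
time_s: 5.3
eef_pos: [443.4, -361.8, 93.2]
ee_rot: [-0.0, 0.967, 0.254, -0.0]
force: [1.2, 1.0, 1.0]
grip_width: 0.274
grip_force: 25.8
```

View pics/t1.png

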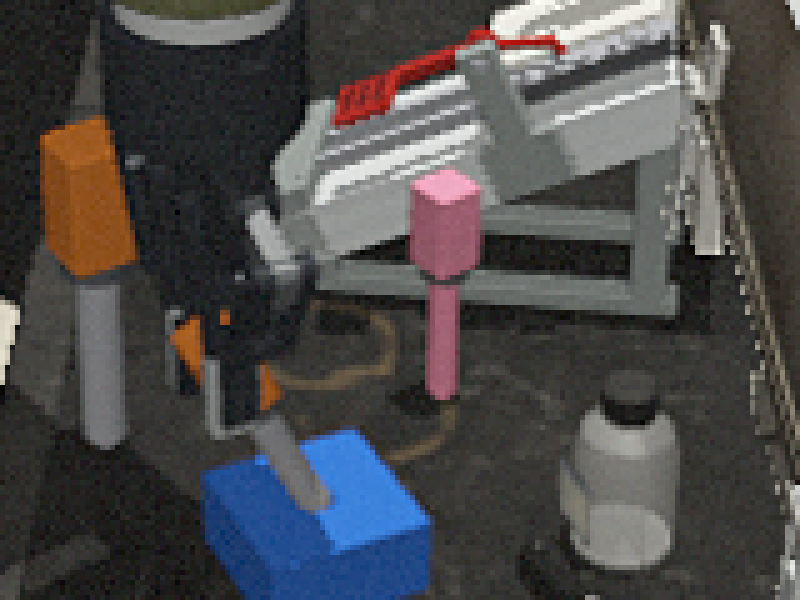

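```bash
python3 -m pendant '-0.006 0 -0.013 0; 0 0 -0.02 0; 0 0 -0.04 0; 0 0 -0.04 0; 0 0 -0.02 0.156; 0 0 0 0.156; 0 0 0 0.156; 0 0 0 0.156' - 60;  python3 -m pendant '0 -0.045 0 0; 0 -0.045 0 0; 0 -0.045 0 0; 0 -0.045 0 0; 0 -0.045 0 0; -0.005 -0.045 0.02 0; 0 0 0.03 0; 0 0 0.012 0;0 0 0 0'
python3 - <<'E'
from h import *
c,K,d,P=cap("wrist"); save(c,"w2.png"); s=ctrl.sense(); print(s["eef_pos"],R.from_quat(s["ee_rot"],scalar_first=True).as_matrix().round(4).tolist(),P.round(3).tolist())
E
```

```text
time_s: 6.35
eef_pos: [437.7, -364.8, 226.9]
ee_rot: [0.0, 0.998, -0.058, -0.0]
force: [-1.5, 0.3, -0.9]
grip_width: 0.276
grip_force: 62.8
time_s: 7.48
eef_pos: [463.2, -96.2, 164.4]
ee_rot: [0.0, 0.998, -0.056, -0.0]
force: [-0.9, -0.7, -0.3]
grip_width: 0.275
grip_force: 62.8
[463.55527449 -96.4174483  165.05448884] [[0.9937, -0.1118, 0.0005], [-0.1118, -0.9937, -0.0005], [0.0006, 0.0005, -1.0]] [[-0.111, -0.959, -0.26, 529.804], [-0.994, 0.107, 0.028, -101.841], [0.001, 0.262, -0.965, 306.003], [0.0, 0.0, 0.0, 1.0]]
```

View pics/w2.png

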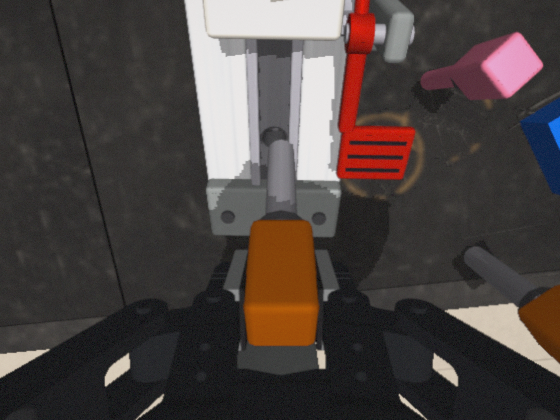

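```bash
cat > fit2.py <<'E'
from h import *
from fit import fd,S
from scipy.optimize import least_squares
import json
c,K,d,P=cap("wrist"); s=ctrl.sense(); T=R.from_quat(s["ee_rot"],scalar_first=True).as_matrix(); g=s["eef_pos"]
x0=np.array(json.load(open("fit.json"))["deck"])
O=[((-85,46,12),(207,180)),((-85,-46,12),(341,180)),((15,31,31),(206,37)),((15,-31,31),(343,38)),((-50,-34,48),(338,178)),((-50,-70,48),(406,178)),((-20,-70,48),(413,127)),((-20,-34,48),(343,127))]
def r(p): return np.concatenate([proj(K,d,P,fd(p,X))[0]-u for X,u in O])
print("before",r(x0).reshape(-1,2).round(1).tolist())
q=least_squares(r,x0,loss="soft_l1"); print(q.x.round(3),r(q.x).reshape(-1,2).round(1).tolist())
for p in(x0,q.x):
    o,v=ray(K,d,P,(273,133)); D=R.from_euler("z",p[3]).as_matrix()@S; a=D.T@(o-p[:3]);b=D.T@v; print("hole",(a-b*a[2]/b[2]).round(1), "world",(o-v*(a[2]/b[2])).round(1))
for th in(23,25,27,29):
    t=np.radians(th)
    ax=lambda L:g+T@[L*np.sin(t),0,-19+L*np.cos(t)]
    print(th,[proj(K,d,P,ax(L))[0].round(0).tolist() for L in(96,60,26)],ax(96).round(1))
E
python3 fit2.py
```

```text
before [[4.3, 9.6], [9.1, 9.9], [6.6, 1.7], [7.1, 1.1], [7.3, 0.6], [7.4, 0.7], [14.9, 0.5], [9.5, 0.2]]
[ 5.60643e+02 -1.02563e+02  8.80760e+01 -1.28000e-01] [[-1.3, 6.1], [1.8, 8.3], [0.9, -0.4], [-1.0, 1.1], [-1.3, -1.6], [-2.4, -0.5], [4.6, 0.1], [0.6, -1.3]]
hole [-49.5   4.9   0. ] world [515.3 -95.6  70.6]
hole [-50.9   1.2   0. ] world [515.  -95.5  66.6]
23 [[284.0, 160.0], [284.0, 198.0], [285.0, 246.0]] [ 501.1 -100.5   95.9]
25 [[284.0, 155.0], [284.0, 195.0], [285.0, 245.0]] [ 504.1 -100.8   97.3]
27 [[284.0, 150.0], [284.0, 191.0], [285.0, 243.0]] [ 507.1 -101.2   98.8]
29 [[284.0, 145.0], [284.0, 188.0], [285.0, 242.0]] [ 510.1 -101.5  100.3]
```

```bash
python3 -m pendant '-0.014 -0.005 0 0; 0 0 0 0; 0.0042 0 0.0091 0; 0.0042 0 0.0091 0; 0.0021 0 0.0046 0; 0 0 0 0; 0 0 0 0' - 60; python3 -m pendant '0.0008 0 0.0018 0; 0.0008 0 0.0018 0;0 0 0 0';python3 -m pendant '0.0008 0 0.0018 0; 0.0008 0 0.0018 0;0 0 0 0'
```

```text
time_s: 8.55
eef_pos: [460.5, -90.3, 141.6]
ee_rot: [0.0, 0.998, -0.056, 0.0]
force: [0.8, -0.0, -0.7]
grip_width: 0.27
grip_force: 62.8
time_s: 8.93
eef_pos: [462.0, -90.5, 137.8]
ee_rot: [-0.0, 0.998, -0.056, -0.0]
force: [0.5, -0.2, -0.1]
grip_width: 0.272
grip_force: 62.8
time_s: 9.3
eef_pos: [463.6, -90.6, 134.1]
ee_rot: [-0.0, 0.998, -0.056, -0.0]
force: [0.8, 0.6, -1.5]
grip_width: 0.271
grip_force: 62.8
```

```bash
for i in 1 ; do python3 -m pendant '0.0008 0 0.0018 0; 0 0 0 0'; python3 -m pendant '0.0008 0 0.0018 0; 0 0 0 0'; python3 -m pendant '0.0004 0 0.0009 0;0 0 0 0' ; python3 -m pendant '0.0004 0 0.0009 0;0 0 0 0'; done | grep -E "pos|force"
```

```text
eef_pos: [464.4, -90.7, 132.4]
force: [0.3, -0.2, -1.3]
grip_force: 62.8
eef_pos: [465.2, -90.8, 130.5]
force: [-0.0, 0.6, -0.4]
grip_force: 62.8
eef_pos: [465.6, -90.9, 129.7]
force: [0.0, 0.4, -1.0]
grip_force: 62.8
eef_pos: [466.0, -90.9, 128.9]
force: [0.3, 0.6, -2.3]
grip_force: 62.8
```

```bash
for i in 1 ; do python3 -m pendant '0.0004 0 0.0009 0; 0 0 0 0'; python3 -m pendant '0.0004 0 0.0009 0; 0 0 0 0'; python3 -m pendant '0.0004 0 0.0009 0;0 0 0 0' ; python3 -m pendant '0.0004 0 0.0009 0;0 0 0 0'; done | grep -E "pos|force"
```

```text
eef_pos: [466.5, -91.1, 128.1]
force: [0.9, -1.1, -0.3]
grip_force: 62.8
eef_pos: [466.9, -91.2, 127.1]
force: [0.9, -1.6, -0.2]
grip_force: 62.8
eef_pos: [467.3, -91.2, 126.2]
force: [1.6, -2.2, 0.5]
grip_force: 62.8
eef_pos: [467.7, -91.3, 125.3]
force: [0.3, -3.6, 0.7]
grip_force: 62.9
```

```bash
for i in 1 ; do python3 -m pendant '0 0.0015 0 0; 0 0 0 0'; python3 -m pendant '0.0004 0 0.0009 0; 0 0 0 0'; python3 -m pendant '0.0004 0 0.0009 0;0 0 0 0' ; python3 -m pendant '0.0004 0 0.0009 0;0 0 0 0'; done | grep -E "pos|force"
```

```text
eef_pos: [467.4, -92.3, 125.2]
force: [1.2, 0.2, -1.0]
grip_force: 62.8
eef_pos: [467.8, -92.5, 124.3]
force: [1.4, -0.1, -0.8]
grip_force: 62.8
eef_pos: [468.2, -92.6, 123.4]
force: [1.1, 0.0, -0.6]
grip_force: 62.8
eef_pos: [468.6, -92.7, 122.5]
force: [1.7, -0.3, -1.0]
grip_force: 62.8
```

```bash
for i in 1 ; do python3 -m pendant '0.0004 0 0.0009 0; 0 0 0 0'; python3 -m pendant '0.0004 0 0.0009 0; 0 0 0 0'; python3 -m pendant '0.0004 0 0.0009 0;0 0 0 0' ; python3 -m pendant '0.0004 0 0.0009 0;0 0 0 0'; done | grep -E "pos|force"
```

```text
eef_pos: [469.1, -92.8, 121.6]
force: [1.1, -0.2, -1.1]
grip_force: 62.8
eef_pos: [469.5, -92.8, 120.7]
force: [1.3, 0.4, -0.3]
grip_force: 62.8
eef_pos: [469.9, -92.9, 119.8]
force: [1.9, -0.2, -0.7]
grip_force: 62.8
eef_pos: [470.3, -92.9, 119.0]
force: [2.3, 0.6, -0.9]
grip_force: 62.8
```

```bash
(python3 -m pendant '0.0004 0 0.0009 0; 0 0 0 0' - 25; python3 -m pendant '0.0008 0 0.0018 0; 0 0 0 0'; python3 -m pendant '0.0008 0 0.0018 0;0 0 0 0') | grep -E "pos|force"
python3 - <<'E'
from h import *
c,K,d,P=cap("wrist"); save(c,"w3.png")
a=cv2.resize(c["color"][20:260,180:440,::-1],(650,600),interpolation=3);cv2.imwrite("pics/w3.png",a)
E
```

```text
eef_pos: [470.7, -93.0, 118.1]
force: [2.2, 0.1, 0.3]
grip_force: 62.8
eef_pos: [471.5, -93.0, 116.2]
force: [2.1, 0.3, -1.5]
grip_force: 62.9
eef_pos: [472.3, -93.2, 114.4]
force: [2.2, -0.2, -0.5]
grip_force: 63.0
```

View pics/w3.png

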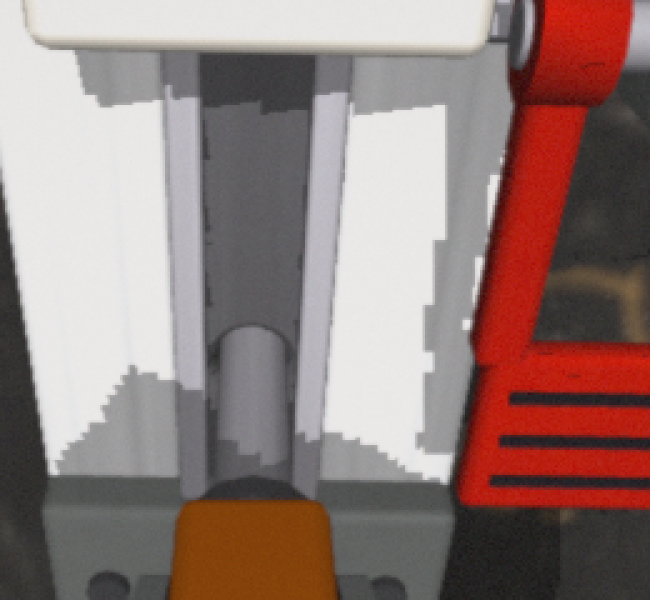

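```bash
(python3 -m pendant '0.0008 0 0.0018 0; 0 0 0 0' 0 25; python3 -m pendant '0.0008 0 0.0018 0; 0 0 0 0'; python3 -m pendant '0.0008 0 0.0018 0;0 0 0 0';python3 -m pendant '0.0008 0 0.0018 0;0 0 0 0') | grep -E "pos|force"
```

```text
eef_pos: [473.1, -93.2, 112.7]
force: [2.5, 0.9, -0.6]
grip_force: 63.0
eef_pos: [474.0, -93.3, 110.9]
force: [3.7, 0.3, -0.2]
grip_force: 63.1
eef_pos: [474.8, -93.4, 109.0]
force: [3.7, -0.1, 0.2]
grip_force: 63.1
eef_pos: [475.3, -93.5, 108.2]
force: [-2.9, 1.4, 13.8]
grip_force: 64.9
```

```bash
(python3 -m pendant '-0.001 0 0 0; 0 0 0 0';python3 -m pendant '-0.001 0 0.0005 0; 0 0 0 0'; python3 -m pendant '0.002 0 0 0; 0 0 0 0';python3 -m pendant '0.0015 0 0.0005 0; 0 0 0 0'; python3 -m pendant '-0.0015 0 0 0;0 0 0 0') | grep -E "pos|force"
```

```text
eef_pos: [475.0, -93.5, 108.1]
force: [1.5, 1.2, 8.5]
grip_force: 63.9
eef_pos: [474.7, -93.5, 108.0]
force: [4.1, 2.3, 9.3]
grip_force: 64.2
eef_pos: [475.3, -93.5, 108.1]
force: [-4.9, 1.3, 17.4]
grip_force: 65.6
eef_pos: [475.8, -93.6, 108.1]
force: [-13.8, 2.4, 29.4]
grip_force: 67.0
eef_pos: [475.3, -93.6, 108.0]
force: [-6.7, 1.6, 22.1]
grip_force: 65.6
```

```bash
python3 -m pendant '0 0 -0.0008 0; 0 0 0 0; 0 0 0 0; 0 0 0 0' 0.38 20;python3 -m pendant '0 0 -0.005 0; 0 0 -0.01 0; 0 0 -0.02 0;0 0 -0.03 0; 0 0 -0.03 0; 0 0 0 0'
python3 - <<'E'
from h import *
c,K,d,P=cap("side"); a=cv2.resize(c["color"][185:275,245:365,::-1],(800,600),interpolation=3);c,K,d,P=cap("wrist"); b=cv2.resize(c["color"][40:320,150:430,::-1],(600,600),interpolation=3)
cv2.imwrite("pics/s4.png",cv2.resize(np.hstack([a,b]),(800,343),interpolation=3))
E
```

```text
time_s: 16.85
eef_pos: [475.2, -93.4, 106.8]
ee_rot: [-0.0, 0.998, -0.056, -0.0]
force: [-0.6, 1.1, 0.6]
grip_width: 0.378
grip_force: 0.0
time_s: 17.6
eef_pos: [476.3, -93.8, 204.6]
ee_rot: [0.001, 0.998, -0.056, 0.002]
force: [-0.6, -0.5, -1.3]
grip_width: 0.381
grip_force: 0.0
```

View pics/s4.png

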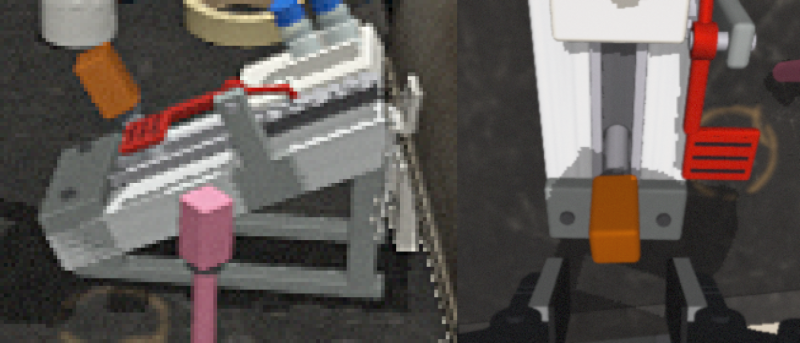

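Run:
```python
from h import *
from fit import fd
import json
c,K,d,P=cap("side"); p=json.load(open("fit.json"))["deck"]
hsv=cv2.cvtColor(c["color"],cv2.COLOR_RGB2HSV)[185:240,245:300]; m=(hsv[...,0]<18)&(hsv[...,0]>6)&(hsv[...,1]>150)
y,x=np.nonzero(m); print("head px",x.min()+245,x.max()+245,y.min()+185,y.max()+185)
for z in(0,5,10):
    q=np.array([proj(K,d,P,fd(p,(-52+a,b,zz+z)))[0] for a in(-12,12) for b in(-12,12) for zz in(45,87)]); print(z,q.min(0).round(1),q.max(0).round(1))
```

```text
head px 264 281 196 215
0 [267.4 194. ] [284.9 216.1]
5 [266.5 192.2] [284.1 214.4]
10 [265.5 190.5] [283.2 212.7]
```

```bash
(python3 -m pendant '0.01 0.03 0 0; 0.0105 0.031 0 0; 0 0 0.02 0; 0 0 0.025 0; 0 0 0.02 0; 0 0 0 0; 0 0 0 0' 0 20;python3 -m pendant '0.0034 0 0.0073 0; 0 0 0 0';python3 -m pendant '0.0017 0 0.0036 0; 0 0 0 0';python3 -m pendant '0.0017 0 0.0036 0; 0 0 0 0')| grep -E "time|pos|force|width"
```

```text
time_s: 18.73
eef_pos: [489.2, -156.5, 137.7]
force: [0.4, 0.1, -1.0]
grip_width: 0.004
grip_force: 0.0
time_s: 18.98
eef_pos: [492.4, -156.7, 129.5]
force: [0.0, -0.8, 0.1]
grip_width: -0.003
grip_force: 0.0
time_s: 19.23
eef_pos: [494.0, -156.9, 126.0]
force: [-0.5, -0.2, -0.0]
grip_width: 0.002
grip_force: 0.0
time_s: 19.48
eef_pos: [495.7, -157.1, 122.3]
force: [-0.9, 0.4, 0.4]
grip_width: -0.002
grip_force: 0.0
```

```bash
(python3 -m pendant '0.0008 0 0.0018 0; 0 0 0 0';python3 -m pendant '0.0008 0 0.0018 0; 0 0 0 0';python3 -m pendant '0.0008 0 0.0018 0; 0 0 0 0';python3 -m pendant '0.0008 0 0.0018 0; 0 0 0 0';python3 -m pendant '0.0008 0 0.0018 0; 0 0 0 0')| grep -E "pos|: \[.*|force"|grep -v rot
```

```text
eef_pos: [496.6, -157.3, 120.9]
force: [-2.2, -0.2, 2.0]
grip_force: 1.1
eef_pos: [497.3, -157.3, 119.0]
force: [-2.4, 0.3, 3.2]
grip_force: 1.9
eef_pos: [498.2, -157.4, 117.0]
force: [-0.9, -0.3, 1.2]
grip_force: 0.9
eef_pos: [499.0, -157.5, 115.3]
force: [-1.0, -0.6, 2.7]
grip_force: 1.5
eef_pos: [499.9, -157.6, 113.6]
force: [-0.8, 0.2, 4.0]
grip_force: 1.6
```

```bash
(python3 -m pendant '0.0017 0 0.0036 0; 0.0006 0 0.0014 0; 0 0 0 0; 0 0 0 0; 0 0 0 0; 0 0 0 0; 0 0 0 0; 0 0 0 0; 0 0 0 0; 0 0 0 0')| grep -E "pos|force"|grep -v rot
python3 - <<'E'
from h import *
c,K,d,P=cap("top"); a=cv2.resize(c["color"][130:260,260:390,::-1],(600,600),interpolation=3);cv2.imwrite("pics/c5.png",a)
print([(np.round(b["at"]).tolist(),round(b["p"],2)) for b in models.boxes_of("top","carriage")])
c,K,d,P=cap("side");print([(np.round(b["at"]).tolist(),round(b["p"],2)) for b in models.boxes_of("side","carriage")])
E
```

```text
eef_pos: [502.0, -157.9, 108.6]
force: [-1.1, -0.3, 4.1]
grip_force: 1.8
[([628.0, -85.0, 126.0], 0.61), ([573.0, -82.0, 125.0], 0.54)]
[([543.0, -109.0, 132.0], 0.6)]
```

View pics/c5.png

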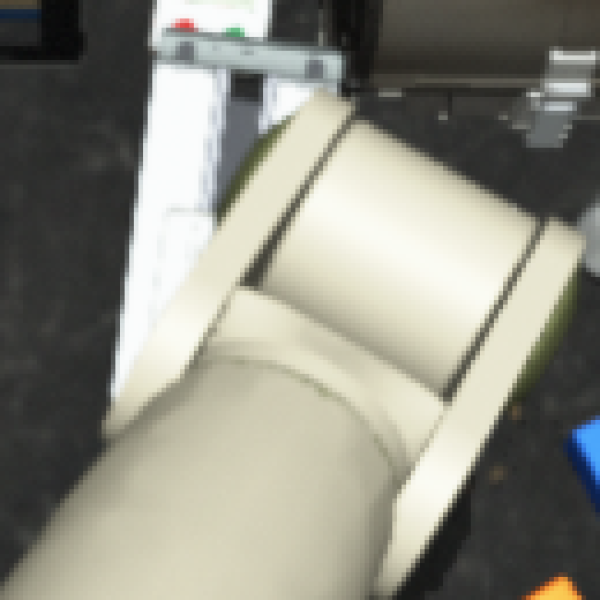

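```bash
cat > b.py <<'E'
from h import *
c,K,d,P=cap("side"); m=c["color"].astype(int); b=(m[...,2]>150)&(m[...,0]<90)&(m[...,1]<150); b[:170]=0;b[240:]=0;b[:,:250]=0;b[:,370:]=0
y,x=np.nonzero(b); print("caps",x.mean(),y.mean(),len(x))
E
python3 b.py; python3 -m pendant '0 0 0 0; 0 0 0 0; 0 0 0 0; 0 0 0 0; 0 0 0 0' |grep force; python3 b.py
python3 -m pendant '-0.002 0 -0.0045 0; -0.004 0 -0.009 0; -0.004 0 -0.009 0; 0 0.01 -0.03 0; 0 0.04 -0.04 0; 0 0.06 -0.03 0; 0 0.06 0 0;  0 0.06 0 0; 0 0 0 0' |grep -E "pos|force"; python3 b.py
python3 - <<'E'
from h import *
for n in("side","top"):
    c,K,d,P=cap(n)
    cv2.imwrite("pics/f_%s.png"%n,cv2.resize(c["color"][120:300,260:440,::-1] if n=="top" else c["color"][170:330,210:370,::-1],(600,600),interpolation=3))
a,b=[cv2.imread("pics/f_%s.png"%n) for n in("side","top")]
cv2.imwrite("pics/f.png",cv2.resize(np.hstack([a,b]),(800,400),interpolation=3))
print(ctrl.sense()["time_s"])
E
```

```text
caps 300.7457627118644 193.6949152542373 59
force: [-1.1, -0.2, 4.1]
grip_force: 1.8
caps 300.59322033898303 193.76271186440678 59
eef_pos: [465.7, -384.4, 228.6]
force: [-0.4, 0.4, 0.1]
grip_force: 0.0
caps 300.1290322580645 193.88709677419354 62
24.175
```

View pics/f.png

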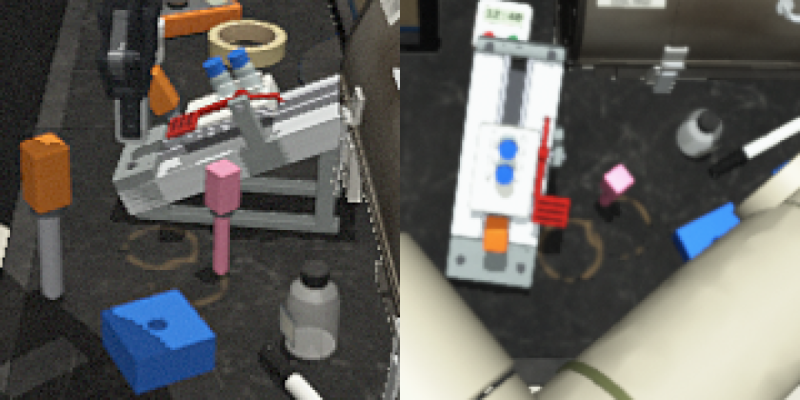

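```bash
python3 -c "
from rig import ctrl; print(ctrl.finish_job())"
```

```text
the job is handed in; nothing more can be done
None
```

I seated the stop pin in the channel hole, square to the slope, then pressed the pawl until the carriage ran down and came to rest against the pin. I then let go and handed the job in at about 24 s, with the arm clear and the bottle and tin untouched; no verdict came back.

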